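Put the wrench sockets back on their rail in order of size

ROBOT

A 7-joint arm with a two-finger parallel gripper is mounted at the origin on a cart in front of the work surface, level with it; the furniture and walls round the work are solid. World frame = base frame: x ahead of the robot, y to its left, z up, the work surface at z = 0. Lengths are in m, angles in rad, forces in N, time in s.
With the tool pointing down it reaches from about 0.425 to 0.875 m from the base axis. Payload 4.7 kg.
Tool frame: the origin (TCP) lies between the finger pads; the fingertips stand 14 mm ahead of it and the grasp point (between the pads) lies 5 mm behind it; z points along the fingers, y is the line along which they close (so a half turn about z gives the same grasp; the last joint's range is limited). The gripper opens to 87 mm and grips with 3 to 60 N. Pads are 19 mm wide; open, the fingers measure 117 mm over their backs; the gripper's body (75 mm by 190 mm) begins 51 mm behind the grasp point.
Start: joints at [1.134, 0.321, -0.07, 1.45, 0.023, 1.371, -0.057], TCP at [0.283, -0.585, 0.237] pointing down, gripper open.
Joint ranges: [-2.86, 2.86], [-0.3, 2.09], [-1.38, 1.24], [0.06, 2.45], [-1.56, 4.7], [0.09, 2.05], [-2.69, 2.69]. Speed limits (rad/s): [2.57, 2.57, 3.14, 3.14, 3.14, 3.14, 3.14].

INTERFACE

Orientations are given as a rotation vector (axis times angle).
In Python, from bench import get_state, get_image, camera_params, close_job gives the robot as it stands. The module is installed in compiled form; this text tells all that it offers.
- The arm moves only by the tool arm_command, never from a script. Its argument "motion" is a list of rows, each a list of 5 numbers: the finger opening in mm, from 0 to 87, then the shift along the tool's x, y, z in mm, then the turn about the tool's z in degrees. In form: [[gripper, x, y, z, spin], ...]. A call has 1 to 5 rows; each row is the pose to reach, as a shift and turn from the pose commanded when the call began, along the tool's axes at that moment; what a row does not reach only later rows make up. A row lasts 1/12 s, in which the tool goes at most 41.7 mm and 7.16 degrees, less where a joint would pass 70% of its speed; a pose out of reach is approached as far as the arm can. A call with a gripper value outside its range is refused whole. The fingers move at their own pace and stop on an object; "newtons" is the grip in N (left out, the last holds). Time passes only in rows, so rows that repeat a pose let the fingers close. It gives the time, the measured TCP pose, the force, the opening and the grip force at its end, in the units of the state.
- get_state(): the state, without advancing time (a new reading comes with each control period).
- get_image(name): name is "scene" or "top" or "wrist"; returns (picture, depth): 400x640x3 uint8, red, green, blue; 400x640 float32, m along the optical axis (not along the pixel's ray), 0 where there is no reading.
- camera_params(name): a dict with "intrinsics" (3x3 intrinsics, pixels), "extrinsics" (4x4, takes a point from camera to world coordinates). Camera axes: x right, y down, z forward; pixel columns grow to the right and rows downward; lengths in m; the calibration is good to about 2 mm. The wrist camera is an equidistant fisheye: a pixel r from the principal point sees the ray r / f radians off the axis. A picture is of the moment at which its call begins: read the wrist's pose just before it. camera_params takes no time and is no camera call; for the wrist camera it gives the pose at the moment of the call.
- close_job(): hands the job in; it is judged then, once.
The state is a dict: "time": time; "joint_positions": joint angles; "qd": joint speeds; "joint_torque": joint torques, N m; "position": TCP position; "tool_rot": TCP orientation; "ft_force": force on the tool from outside, world axes, zero at the start; "torque": the same for the moment, N m; "grip_width": opening from 0.0 (shut) to 1.0 (fully open); "grip_force": force on a finger pad.
Only numpy, scipy, OpenCV 4.12 (cv2) and the standard library are available. Lean on these libraries where they do the work, as an engineer would, in place of code of your own. Each camera call takes 0.05 s, during which the arm holds its last target. There are 200 camera calls.

TASK

Put the four loose wrench sockets back on the aluminium rail in order of size, one standing centred on each black pad with its open mouth up: the largest on the pad next to the black knob, then ever smaller, the smallest at the far end. Leave the roll of tape where it lies.

Things in the scene. Friction and masses are not known exactly. Their poses are not given: they have to be found in the camera images.
- socket_44: loose bright steel wrench socket, the largest of four: an upright cylinder 44 mm across and 50 mm tall, about 220 g, with its open hexagon mouth up and a darker, shallow groove round its waist. Stands on the worktop. Origin: centre of its underside; z up along its axis.
- socket_36: loose bright steel wrench socket, the second largest of four: an upright cylinder 36 mm across and 45 mm tall, about 160 g, with its open hexagon mouth up and a darker, shallow groove round its waist. Stands on the worktop. Origin: centre of its underside; z up along its axis.
- socket_28: loose bright steel wrench socket, the second smallest of four: an upright cylinder 28 mm across and 41 mm tall, about 100 g, with its open hexagon mouth up and a darker, shallow groove round its waist. Stands on the worktop. Origin: centre of its underside; z up along its axis.
- socket_20: loose bright steel wrench socket, the smallest of four: an upright cylinder 20 mm across and 37 mm tall, about 60 g, with its open hexagon mouth up and a darker, shallow groove round its waist. Stands on the worktop. Origin: centre of its underside; z up along its axis.
- pad_a: fixed round black rubber pad 47 mm across, 3 mm thick, number 1 of four, 64 mm apart, on a fixed aluminium rail (316 x 56 x 12 mm) lying on the worktop. Origin: centre of the pad's underside, on the rail's top; the pad's top is 15 mm above the worktop. x along the rail from pad_a to pad_d, y across, z up. What belongs on it depends on which end has the knob.
- pad_b: fixed round black rubber pad 47 mm across, 3 mm thick, number 2 of four, 64 mm apart, on a fixed aluminium rail (316 x 56 x 12 mm) lying on the worktop. Origin: centre of the pad's underside, on the rail's top; the pad's top is 15 mm above the worktop. x along the rail from pad_a to pad_d, y across, z up. What belongs on it depends on which end has the knob.
- pad_c: fixed round black rubber pad 47 mm across, 3 mm thick, number 3 of four, 64 mm apart, on a fixed aluminium rail (316 x 56 x 12 mm) lying on the worktop. Origin: centre of the pad's underside, on the rail's top; the pad's top is 15 mm above the worktop. x along the rail from pad_a to pad_d, y across, z up. What belongs on it depends on which end has the knob.
- pad_d: fixed round black rubber pad 47 mm across, 3 mm thick, number 4 of four, 64 mm apart, on a fixed aluminium rail (316 x 56 x 12 mm) lying on the worktop. Origin: centre of the pad's underside, on the rail's top; the pad's top is 15 mm above the worktop. x along the rail from pad_a to pad_d, y across, z up. What belongs on it depends on which end has the knob.
- knob: fixed round black plastic knob, 20 mm across and 26 mm high, on one end of the aluminium rail, 50 mm from the centre of the nearest pad; it may be at either end (the other end has only a flat 12 mm screw head, 4 mm high). Origin: centre of its underside, on the rail's top face.
- tape: loose roll of black tape lying flat on the worktop, 62 mm across, 19 mm high; not part of the job. Origin: centre of its underside. Keep arm and gripper clear of the fixed black coffee machine behind the work: a block 0.19 m high from x = 0.52 to 0.61, y = -0.30 to 0.00, and behind it the 0.63 m tall body from x = 0.60, y = -0.30 to 0.11.
Things that resemble listed ones, but are neither listed nor needed, are in the scene too. What is shaped like the socket_28 but pink is not meant. What is shaped like the socket_44 but green or orange is not meant.

How it is judged:
By the outcome, as a careful person would: the job done as asked, in the order asked, and still so for the second after the job is handed in, with the robot touching nothing.
It also fails if it takes over 128 s, if anything falls off the work surface, if the arm or the gripper's body presses on something with over 40 N, if the wrist force passes 120 N, or if a joint passes its speed limit or range.

## Working session

There is one attempt and no reset: what is moved stays moved. The work goes in short steps, Python scripts to look and compute and a tool call to move; the robot and the scene stay as the last step left them, time stands still between calls to the robot, and variables do not carry over. Pictures are saved under pics/ and viewed, at most 14 in all, crops included, and the job is handed in when it is done.

Besides the shell and the picture viewer there is one more tool, called after "Emit:" by a JSON object that holds its "op" and its "data", one argument or row to a line. arm_command: Moves the arm, as the interface text tells. Its arguments: {"type":"object","properties":{"motion":{"type":"array"},"newtons":{"type":"number"}},"required":["motion"]}

```bash
mkdir -p pics; cat > h.py <<'E'
import numpy as np, cv2
from bench import *
def cloud(n):
    im,d=get_image(n); p=camera_params(n); K=np.array(p["intrinsics"]);T=np.array(p["extrinsics"])
    v,u=np.mgrid[:400,:640]
    P=np.stack([(u-K[0,2])/K[0,0]*d,(v-K[1,2])/K[1,1]*d,d],-1)@T[:3,:3].T+T[:3,3]
    P[d==0]=np.nan
    return im,d,P
E
python3 - <<'E'
from h import *
s=get_state();print(s)
for n in("top","scene"):
    im,d,P=cloud(n);np.savez(n+".npz",im=im,d=d,P=P);cv2.imwrite(f"pics/{n}.png",im[...,::-1]);p=camera_params(n);print(p)
E
```

```text
{'time': 0.0, 'joint_positions': array([ 1.13411583,  0.32180793, -0.0700905 ,  1.45167744,  0.02263502,
        1.37081125, -0.05690248]), 'qd': array([ 1.16065445e-03,  7.25819838e-05, -9.56212136e-04,  1.02759107e-04,
       -1.09507351e-04,  9.04648854e-04,  1.01675801e-03]), 'joint_torque': array([ 1.52195648e-04, -4.91282701e+01, -4.04270198e-01, -3.12522376e+01,
       -6.42093318e-02,  4.38585004e-02,  1.80619727e-04]), 'position': array([ 0.28290003, -0.58461476,  0.23547012]), 'tool_rot': array([-3.06032976e+00, -7.01756482e-01,  8.73155722e-04]), 'ft_force': array([-0.4224298 ,  0.47912619,  1.12302201]), 'torque': array([ 0.04753741,  0.01095677, -0.03208293]), 'grip_force': 0.0, 'grip_width': 0.999284781404752}
{'intrinsics': array([[515.33081491,   0.        , 321.06982511],
       [  0.        , 515.33081491, 197.91508352],
       [  0.        ,   0.        ,   1.        ]]), 'extrinsics': array([[-0.0287803 , -0.9897995 ,  0.13953005,  0.31581371],
       [-0.99950794,  0.03023804,  0.00833845, -0.09785299],
       [-0.01247251, -0.13922141, -0.99018273,  1.53577524],
       [ 0.        ,  0.        ,  0.        ,  1.        ]])}
{'intrinsics': array([[479.63456718,   0.        , 325.84077497],
       [  0.        , 479.63456718, 201.23129277],
       [  0.        ,   0.        ,   1.        ]]), 'extrinsics': array([[ 0.73326747, -0.29199153,  0.61405192, -0.2942791 ],
       [-0.67993897, -0.31310364,  0.66306041, -0.97962382],
       [-0.00134613, -0.90371846, -0.42812514,  0.63992603],
       [ 0.        ,  0.        ,  0.        ,  1.        ]])}
```

View pics/top.png

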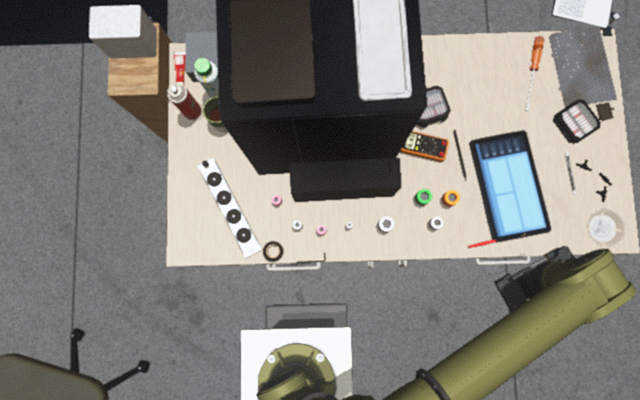

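View pics/scene.png

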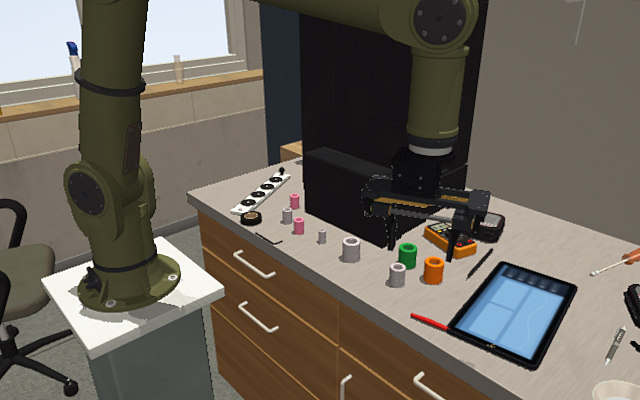

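The top picture shows four steel sockets at (297,225), (349,226), (386,224) and (437,223). The lookalikes are pink at (277,200) and (321,230), green at (424,197) and orange at (452,198). The rail's pads run from (214,178) to (243,235), and the knob seems to be at (206,163). I'll measure these and confirm in one crop.

```bash
python3 - <<'E'
from h import *
z=np.load("top.npz");im,d,P=z["im"],z["d"],z["P"]
p=camera_params("top");K=p["intrinsics"];T=p["extrinsics"]
def ray(u,v,h):
    r=T[:3,:3]@np.array([(u-K[0,2])/K[0,0],(v-K[1,2])/K[1,1],1]);return T[:3,3]+r*(h-T[2,3])/r[2]
v,u=np.mgrid[:400,:640]
for n,a,b,h in(("28",297,225,.041),("20",349,226,.037),("44",386,224,.05),("36",437,223,.045),("pink1",277,200,.041),("pink2",321,230,.041),("tape",273,251,.019),("green",424,197,.05),("or",452,198,.05)):
    w=(abs(u-a)<14)&(abs(v-b)<14)
    zz=P[...,2][w]; m=w&(P[...,2]>max(h-.012,.008))&(P[...,2]<h+.02)
    uu,vv=u[m],v[m];q=P[m]
    c=((uu.min()+uu.max())/2,(vv.min()+vv.max())/2)
    print(n,np.nanmax(zz),m.sum(),c,ray(*c,h).round(4),"cloud",((q.min(0)+q.max(0))/2).round(4),np.ptp(q,0).round(3))
# pads: dark blobs on rail
g=cv2.cvtColor(im,cv2.COLOR_RGB2GRAY)
for a,b in((214,178),(224,198),(234,216),(243,235),(206,163)):
    w=(abs(u-a)<9)&(abs(v-b)<9)&(g<110)
    n,l,s,c=cv2.connectedComponentsWithStats(w.astype(np.uint8))
    i=l[b,a] or 1+np.argmax(s[1:,4]); wt=(110-g.astype(float))*(l==i); wt[wt<0]=0
    k=((u*wt).sum()/wt.sum(),(v*wt).sum()/wt.sum());mm=(l==i)
    print(s[i],np.round(k,1),ray(*s[i][:2]+(s[i][2:4]-1)/2,.015).round(4),ray(*k,.015).round(4),np.nanmedian(P[mm],0).round(4))
A=cv2.resize(im[150:260,195:465],None,fx=2.9,fy=2.9,interpolation=cv2.INTER_CUBIC)
cv2.imwrite("pics/crop.png",A[...,::-1])
E
```

```text
28 0.048027649162562636 64 (np.float64(297.5), np.float64(224.0)) [ 0.4519 -0.0145  0.041 ] cloud [ 0.4518 -0.0141  0.039 ] [0.024 0.026 0.018]
20 0.04807006668948555 35 (np.float64(349.0), np.float64(224.0)) [ 0.4478 -0.1644  0.037 ] cloud [ 0.4477 -0.1644  0.0367] [0.018 0.018 0.023]
44 0.05862677003429173 158 (np.float64(386.5), np.float64(223.0)) [ 0.4463 -0.2721  0.05  ] cloud [ 0.4463 -0.2725  0.0483] [0.042 0.043 0.021]
36 0.0546789189083241 117 (np.float64(437.0), np.float64(222.0)) [ 0.4453 -0.4187  0.045 ] cloud [ 0.4455 -0.4191  0.0439] [0.035 0.036 0.021]
pink1 0.04991404171311409 63 (np.float64(276.5), np.float64(199.5)) [0.5257 0.0455 0.041 ] cloud [0.5264 0.0456 0.0395] [0.027 0.026 0.021]
pink2 0.04778556899749509 64 (np.float64(321.5), np.float64(229.0)) [ 0.4353 -0.0839  0.041 ] cloud [ 0.4352 -0.0839  0.0384] [0.024 0.026 0.019]
tape 0.029167204924039458 249 (np.float64(273.0), np.float64(249.5)) [0.381  0.0603 0.019 ] cloud [0.381  0.0611 0.0188] [0.067 0.078 0.021]
green 0.05800823750489803 154 (np.float64(424.5), np.float64(195.5)) [ 0.5231 -0.386   0.05  ] cloud [ 0.5234 -0.3857  0.0481] [0.043 0.043 0.02 ]
or 0.057237582076582694 149 (np.float64(451.5), np.float64(197.0)) [ 0.5163 -0.4639  0.05  ] cloud [ 0.5169 -0.4659  0.0477] [0.041 0.044 0.019]
[208 173  13  13 134] [213.8 178.8] [0.5973 0.2348 0.015 ] [0.5978 0.2352 0.015 ] [0.5974 0.2348 0.0161]
[217 191  14  13 138] [223.5 197.3] [0.5418 0.2063 0.015 ] [0.5408 0.2064 0.015 ] [0.5411 0.2066 0.016 ]
[227 210  14  13 137] [233.3 216. ] [0.4838 0.1767 0.015 ] [0.4837 0.1774 0.015 ] [0.4837 0.1773 0.0165]
[237 228  14  14 141] [243.3 234.9] [0.4279 0.1473 0.015 ] [0.4266 0.148  0.015 ] [0.4267 0.1478 0.0159]
[203 161   5   6  23] [205.1 163.6] [0.6456 0.262  0.015 ] [0.6453 0.2616 0.015 ] [0.6402 0.2557 0.0373]
```

View pics/crop.png

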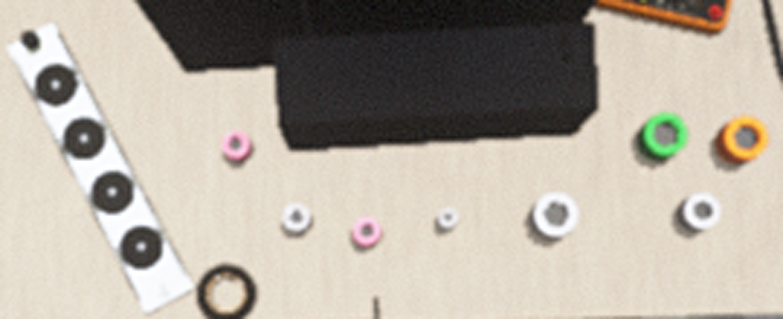

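The knob stands at the far end of the rail, at picture pixel (205,163), about (0.64,0.256) with its top at 38 mm. So 44 goes on the pad at (0.598,0.235), 36 on (0.541,0.206), 28 on (0.484,0.177) and 20 on (0.427,0.148). The four steel-grey sockets have matching footprints (42, 35, 26 and 18 mm). The green, orange and pink ones are lookalikes.

```bash
cat > g.py <<'E'
import sys,numpy as np
from bench import get_state
from scipy.spatial.transform import Rotation as R
# usage: g.py x y z theta_deg  (mm, world) chained; each relative to previous
s=get_state();M=R.from_rotvec(s["tool_rot"]).as_matrix();p=s["position"]*1000
th=np.degrees(np.arctan2(M[1,0],M[0,0]))
print("t",round(s["time"],2),"p",p.round(1),"th",round(th,1),"tilt",M[:,2].round(3),"grip",round(s["grip_width"]*87,1),round(s["grip_force"],1),"F",s["ft_force"].round(1))
a=list(map(float,sys.argv[1:]))
for i in range(0,len(a),4):
    q=np.array(a[i:i+3]);d=q-p;c,sn=np.cos(np.radians(th)),np.sin(np.radians(th))
    print("shift",np.round([c*d[0]+sn*d[1],sn*d[0]-c*d[1],-d[2]],1),"spin",round(th-a[i+3],1),"rows",np.ceil(max(np.linalg.norm(d)/41.7,abs(th-a[i+3])/7.16)))
    p,th=q,a[i+3]
E
python3 g.py 446 -272 200 0 446 -272 20 0
```

```text
t 0.1 p [ 282.9 -584.7  235.6] th 25.8 tilt [-0.001  0.002 -1.   ] grip 87.1 0.0 F [-0.  -0.3 -0.6]
shift [ 283.  -210.4   35.6] spin 25.8 rows 9.0
shift [  0.   0. 180.] spin 0.0 rows 5.0
```

Emit:
{"op": "arm_command", "data": {
  "motion": [
    [87,40,-30,5,0],
    [87,75,-56,10,0],
    [87,110,-82,14,0],
    [87,142,-105,18,0],
    [87,142,-105,18,0]
  ]
}}

```text
time: 0.52
position: [0.3697, -0.4211, 0.2177]
tool_rot: [-3.055, -0.715, -0.003]
ft_force: [1.0, 0.9, -0.6]
grip_width: 1.001
grip_force: 0.0
```

Emit:
{"op": "arm_command", "data": {
  "motion": [
    [87,35,-26,4,6],
    [87,70,-52,8,13],
    [87,105,-78,13,20],
    [87,141,-105,18,25.8],
    [87,141,-105,18,25.8]
  ]
}}

```text
time: 0.93
position: [0.4485, -0.2672, 0.2]
tool_rot: [-3.139, -0.002, -0.0]
ft_force: [0.8, 1.2, -0.5]
grip_width: 1.001
grip_force: 0.0
```

```bash
python3 g.py 446 -272 90 0; python3 - <<'E'
from h import *
p=camera_params("wrist");print(p);im,d=get_image("wrist");cv2.imwrite("pics/w1.png",im[...,::-1]);np.savez("w1.npz",im=im,d=d)
E
```

```text
t 0.93 p [ 448.5 -267.2  200. ] th 0.1 tilt [ 0.     0.002 -1.   ] grip 87.1 0.0 F [ 0.8  1.2 -0.5]
shift [ -2.5   4.8 110. ] spin 0.1 rows 3.0
{'intrinsics': array([[309.70691629,   0.        , 319.64221162],
       [  0.        , 309.70691629, 197.08749405],
       [  0.        ,   0.        ,   1.        ]]), 'extrinsics': array([[ 9.20444276e-04, -9.56344322e-01, -2.92240811e-01,
         5.28778557e-01],
       [-9.99999567e-01, -9.19919373e-04, -1.39214672e-04,
        -2.67519533e-01],
       [-1.35700822e-04,  2.92240812e-01, -9.56344754e-01,
         3.47830377e-01],
       [ 0.00000000e+00,  0.00000000e+00,  0.00000000e+00,
         1.00000000e+00]])}
```

View pics/w1.png

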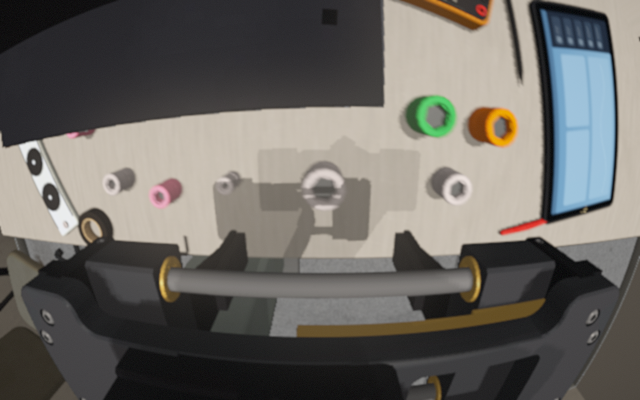

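The wrist picture shows socket 44 between the fingers at (322,185) and socket 36 at (455,187). The camera sits 80 mm on the machine's side of the tool, so descending like this could bring it against the coffee machine. I'll turn the tool half round first, so the camera faces the robot.

```bash
cat >> h.py <<'E'
def wproj(X,p):
    K,T=p["intrinsics"],p["extrinsics"];c=T[:3,:3].T@(np.array(X)-T[:3,3]);rho=np.hypot(c[0],c[1]);a=np.arctan2(rho,c[2])
    return np.array([K[0,2],K[1,2]])+K[0,0]*a*c[:2]/rho
def wray(u,v,h,p):
    K,T=p["intrinsics"],p["extrinsics"];q=np.array([u-K[0,2],v-K[1,2]]);r=np.linalg.norm(q);a=r/K[0,0]
    c=T[:3,:3]@np.array([*(np.sin(a)*q/max(r,1e-9)),np.cos(a)]);return T[:3,3]+c*(h-T[2,3])/c[2]
E
python3 - <<'E'
from h import *
im=np.load("w1.npz")["im"];p=camera_params("wrist");A=cv2.resize(im[140:240,300:480],None,fx=4,fy=4,interpolation=cv2.INTER_CUBIC)
for X,r,h in(([.4463,-.2721],.022,.05),([.4453,-.4187],.018,.045)):
    pts=np.array([wproj([X[0]+r*np.cos(t),X[1]+r*np.sin(t),h],p) for t in np.linspace(0,6.28,40)])
    cv2.polylines(A,[np.int32((pts-[300,140]+.5)*4)],True,(255,0,0),1)
cv2.imwrite("pics/w1c.png",A[...,::-1])
E
```

```text
(no output)
```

View pics/w1c.png

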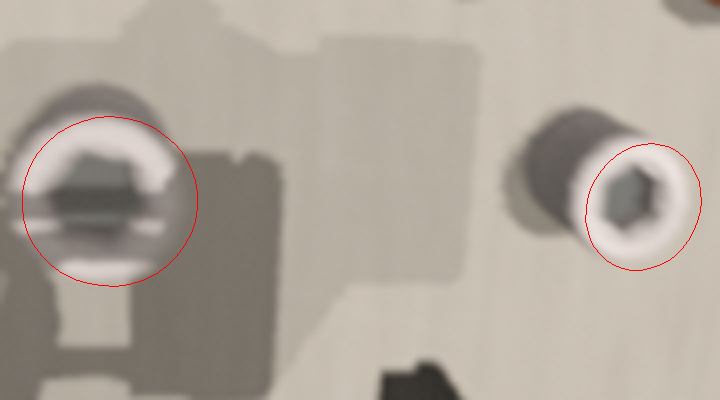

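Emit:
{"op": "arm_command", "data": {
  "motion": [
    [87,-2.5,5,0,-7],
    [87,-2.5,5,0,-14],
    [87,-2.5,5,0,-21],
    [87,-2.5,5,0,-28],
    [87,-2.5,5,0,-35]
  ]
}}

```text
time: 1.4
position: [0.4435, -0.2781, 0.2002]
tool_rot: [-2.993, -0.954, 0.001]
ft_force: [-1.1, -0.3, 0.2]
grip_width: 1.0
grip_force: 0.0
```

Emit:
{"op": "arm_command", "data": {
  "motion": [
    [87,0,0,0,-7],
    [87,0,0,0,-14],
    [87,0,0,0,-21],
    [87,0,0,0,-28],
    [87,0,0,0,-35]
  ]
}}

```text
time: 1.82
position: [0.4435, -0.2782, 0.2002]
tool_rot: [-2.567, -1.81, 0.001]
ft_force: [-0.2, 0.4, -0.6]
grip_width: 1.0
grip_force: 0.0
```

Emit:
{"op": "arm_command", "data": {
  "motion": [
    [87,0,0,0,-7],
    [87,0,0,0,-14],
    [87,0,0,0,-21],
    [87,0,0,0,-28],
    [87,0,0,0,-35]
  ]
}}

```text
time: 2.23
position: [0.4435, -0.2782, 0.2002]
tool_rot: [-1.904, -2.498, 0.0]
ft_force: [-1.0, -0.3, -0.4]
grip_width: 1.002
grip_force: 0.0
```

Emit:
{"op": "arm_command", "data": {
  "motion": [
    [87,0,0,0,-7],
    [87,0,0,0,-14],
    [87,0,0,0,-21],
    [87,0,0,0,-28],
    [87,0,0,0,-35]
  ]
}}

```text
time: 2.65
position: [0.4435, -0.2782, 0.2002]
tool_rot: [-1.065, -2.955, 0.0]
ft_force: [-0.3, -0.4, -0.1]
grip_width: 1.003
grip_force: 0.0
```

Emit:
{"op": "arm_command", "data": {
  "motion": [
    [87,0,0,0,-7],
    [87,0,0,0,-14],
    [87,0,0,0,-21],
    [87,0,0,0,-28],
    [87,0,0,0,-35]
  ]
}}

```text
time: 3.07
position: [0.4435, -0.2781, 0.2002]
tool_rot: [-0.127, -3.138, -0.0]
ft_force: [-0.6, 1.0, -0.6]
grip_width: 1.004
grip_force: 0.0
```

```bash
python3 g.py 446 -272 100 180; python3 -c "
from bench import *;print(get_state()['joint_positions'])"
```

```text
t 3.07 p [ 443.5 -278.1  200.2] th 175.4 tilt [-0.001  0.    -1.   ] grip 87.4 0.0 F [-0.6  1.  -0.6]
shift [ -2.    6.3 100.2] spin -4.6 rows 3.0
[ 0.90559746  0.09643095 -0.4182961   1.79960502  0.04127301  1.2548089
  1.96618659]
```

Emit:
{"op": "arm_command", "data": {
  "motion": [
    [87,-2,6,50,-4.6],
    [87,-2,6,50,-4.6],
    [87,-2,6,50,-4.6],
    [87,-2,6,50,-4.6]
  ]
}}

```text
time: 3.4
position: [0.446, -0.2721, 0.1506]
tool_rot: [-0.013, -3.14, -0.001]
ft_force: [1.1, -0.4, -0.3]
grip_width: 0.996
grip_force: 0.0
```

```bash
python3 g.py 446 -272 100 180; cat > ov.py <<'E'
from h import *
import sys
o=sys.argv[1];a,b,c,d=map(int,sys.argv[2:6]);f=float(sys.argv[6])
p=camera_params("wrist");im,_=get_image("wrist");p2=camera_params("wrist");print("drift",(p2["extrinsics"][:3,3]-p["extrinsics"][:3,3])*1000)
A=cv2.resize(im[c:d,a:b],None,fx=f,fy=f,interpolation=cv2.INTER_CUBIC)
for s in sys.argv[7:]:
    x,y,r,h=map(float,s.split(","))
    pts=np.array([wproj([(x+r*np.cos(t))/1000,(y+r*np.sin(t))/1000,h/1000],p) for t in np.linspace(0,6.28,40)])
    cv2.polylines(A,[np.int32((pts-[a,c]+.5)*f)],True,(255,0,0),1);print(pts.mean(0))
cv2.imwrite(f"pics/{o}.png",A[...,::-1])
E
python3 ov.py w2 100 500 100 300 2 446.3,-272.1,22,50 445.3,-418.7,18,45 447.8,-164.4,10,37
```

```text
t 3.4 p [ 446.  -272.1  150.6] th 179.5 tilt [-0.001  0.001 -1.   ] grip 86.7 0.0 F [ 1.1 -0.4 -0.3]
shift [ 0.   0.1 50.6] spin -0.5 rows 2.0
drift [ 0.47381233 -0.28107478  0.86298781]
[320.40603247 203.27669453]
[164.80564753 201.35863516]
[436.26931329 199.20336619]
```

View pics/w2.png

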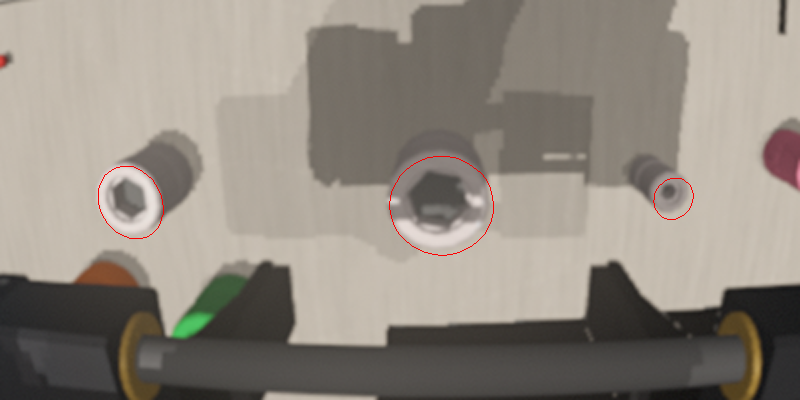

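The circles predicted from the top camera fit sockets 44 at (441,205 in the crop), 36 at (130,202) and 20 at (670,197) within about 1 mm. I'll descend, grip and lift.

Emit:
{"op": "arm_command", "data": {
  "motion": [
    [87,0,0,40,0],
    [87,0,0,80,0],
    [87,0,0,110,0],
    [87,0,0,130,0],
    [87,0,0,130,0]
  ]
}}

```text
time: 3.87
position: [0.4443, -0.2712, 0.0179]
tool_rot: [-0.012, -3.137, -0.005]
ft_force: [-0.3, 0.6, -0.2]
grip_width: 1.0
grip_force: 0.0
```

Emit:
{"op": "arm_command", "data": {
  "motion": [
    [50,0,0,0,0],
    [38,0,0,0,0],
    [38,0,0,0,0],
    [38,0,0,0,0],
    [38,0,0,0,0]
  ],
  "newtons": 25
}}

```text
time: 4.28
position: [0.4473, -0.2727, 0.022]
tool_rot: [0.01, 3.14, -0.003]
ft_force: [-0.2, 0.5, -0.0]
grip_width: 0.708
grip_force: 0.0
```

```bash
python3 g.py 446 -272 150 180 455 80 150 207 598 235 100 207 598 235 35 207
```

```text
t 4.28 p [ 447.3 -272.7   22. ] th 179.6 tilt [ 0.002 -0.002 -1.   ] grip 61.6 0.0 F [-0.2  0.5 -0. ]
shift [   1.3    0.6 -128. ] spin -0.4 rows 4.0
shift [ -9. 352.  -0.] spin -27.0 rows 9.0
shift [-197.8   73.2   50. ] spin 0.0 rows 6.0
shift [-0.  0. 65.] spin 0.0 rows 2.0
```

Emit:
{"op": "arm_command", "data": {
  "motion": [
    [38,0,0,0,0],
    [38,0,0,0,0],
    [38,0,0,0,0],
    [38,0,0,0,0],
    [38,0,0,0,0]
  ],
  "newtons": 25
}}

```text
time: 4.7
position: [0.4466, -0.2722, 0.0209]
tool_rot: [0.01, 3.141, -0.001]
ft_force: [-0.3, 1.0, 3.5]
grip_width: 0.506
grip_force: 25.0
```

Emit:
{"op": "arm_command", "data": {
  "motion": [
    [38,0,0,0,0],
    [38,0,0,-35,0],
    [38,0,0,-70,0],
    [38,0,0,-105,0],
    [38,0,0,-130,0]
  ]
}}

```text
time: 5.12
position: [0.4469, -0.2718, 0.1527]
tool_rot: [0.01, 3.14, -0.001]
ft_force: [0.6, 0.2, -1.6]
grip_width: 0.501
grip_force: 25.0
```

```bash
python3 g.py 455 80 150 207 598 235 100 207 598 235 35 207
```

```text
t 5.12 p [ 446.9 -271.8  152.7] th 179.7 tilt [ 0.001 -0.001 -1.   ] grip 43.6 25.0 F [ 0.6  0.2 -1.6]
shift [ -6.  351.9   2.7] spin -27.3 rows 9.0
shift [-197.8   73.2   50. ] spin 0.0 rows 6.0
shift [-0.  0. 65.] spin 0.0 rows 2.0
```

Emit:
{"op": "arm_command", "data": {
  "motion": [
    [38,0,35,0,0],
    [38,-1,70,0,0],
    [38,-2,108,0,0],
    [38,-3,145,0,0],
    [38,-3,180,0,0]
  ]
}}

```text
time: 5.53
position: [0.4498, -0.0897, 0.1498]
tool_rot: [-0.01, -3.14, -0.001]
ft_force: [0.6, 0.8, -1.1]
grip_width: 0.501
grip_force: 25.0
```

Emit:
{"op": "arm_command", "data": {
  "motion": [
    [38,-1,38,0,-2],
    [38,-2,75,0,-8],
    [38,-2,112,0,-14],
    [38,-3,148,0,-21],
    [38,-3,172,0,-27]
  ]
}}

```text
time: 5.95
position: [0.4536, 0.0841, 0.1501]
tool_rot: [0.738, -3.053, -0.002]
ft_force: [0.2, 0.0, -2.7]
grip_width: 0.5
grip_force: 25.0
```

Emit:
{"op": "arm_command", "data": {
  "motion": [
    [38,-20,20,0,0],
    [38,-55,34,10,0],
    [38,-90,46,20,0],
    [38,-120,56,30,0],
    [38,-140,62,35,0]
  ]
}}

```text
time: 6.37
position: [0.5523, 0.2008, 0.1131]
tool_rot: [0.726, -3.054, -0.004]
ft_force: [-0.1, -0.3, -2.3]
grip_width: 0.499
grip_force: 25.0
```

```bash
python3 g.py 598 235 100 207 598 235 35 207
```

```text
t 6.37 p [552.3 200.8 113.1] th -153.3 tilt [-0.003  0.002 -1.   ] grip 43.4 25.0 F [-0.1 -0.3 -2.3]
shift [-56.3  10.   13.1] spin -360.3 rows 51.0
shift [-0.  0. 65.] spin 0.0 rows 2.0
```

Emit:
{"op": "arm_command", "data": {
  "motion": [
    [38,-28,5,5,0],
    [38,-56,10,10,0],
    [38,-56,10,10,0],
    [38,-56,10,10,0],
    [38,-56,10,10,0]
  ]
}}

```text
time: 6.78
position: [0.5964, 0.2318, 0.1044]
tool_rot: [0.723, -3.054, 0.0]
ft_force: [-0.1, -0.8, -2.1]
grip_width: 0.497
grip_force: 25.0
```

```bash
sed -i 's/round(th-a\[i+3\],1)/round((th-a[i+3]+180)%360-180,1)/' g.py; python3 g.py 598 235 100 207 ; python3 ov.py w3 100 540 60 360 1.8 597.6,235,23.5,15 540.8,206.4,23.5,15 483.7,177.4,23.5,15 426.7,147.8,23.5,15
```

```text
t 6.78 p [596.4 231.8 104.4] th -153.3 tilt [-0.003 -0.001 -1.   ] grip 43.2 25.0 F [-0.1 -0.8 -2.1]
shift [-2.8  2.2  4.4] spin -0.3 rows 51.0
drift [ 0.01424982 -0.33189633  0.49227496]
[322.66646478 210.44470977]
[322.69494301 132.06929923]
[322.2887706   49.80120481]
[321.02353486 -25.55337797]
```

View pics/w3.png

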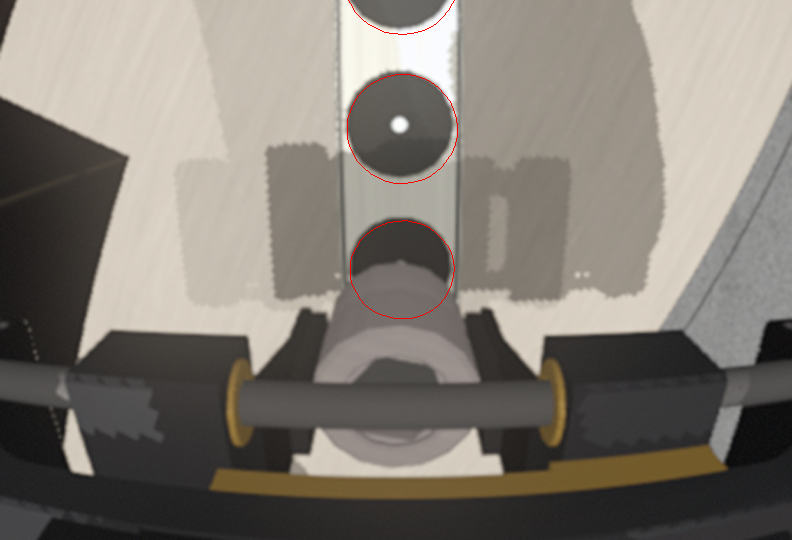

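The predicted circles fit the pads to about 1 mm; pad 2 is at (402,125) and the target pad at (402,268) in the crop. I'll correct by (-2.8, 2) mm and lower.

Emit:
{"op": "arm_command", "data": {
  "motion": [
    [38,-2.8,2,20,-0.3],
    [38,-2.8,2,40,-0.3],
    [38,-2.8,2,50,-0.3],
    [38,-2.8,2,50,-0.3],
    [38,-2.8,2,50,-0.3]
  ]
}}

```text
time: 7.25
position: [0.5988, 0.2343, 0.0557]
tool_rot: [0.73, -3.055, 0.001]
ft_force: [-0.4, 1.0, -1.6]
grip_width: 0.498
grip_force: 25.0
```

```bash
python3 g.py 598 235 36 207
```

```text
t 7.25 p [598.8 234.3  55.7] th -153.1 tilt [-0.001 -0.001 -1.   ] grip 43.3 25.0 F [-0.4  1.  -1.6]
shift [ 0.4  1.  19.7] spin -0.1 rows 51.0
```

Emit:
{"op": "arm_command", "data": {
  "motion": [
    [38,0.4,0.5,10,0],
    [38,0.4,0.5,17,0],
    [38,0.4,0.5,19,0],
    [38,0.4,0.5,20,0],
    [38,0.4,0.5,20,0]
  ]
}}

```text
time: 7.67
position: [0.5985, 0.2353, 0.036]
tool_rot: [0.731, -3.055, 0.001]
ft_force: [-2.2, -1.3, 2.2]
grip_width: 0.498
grip_force: 25.0
```

```bash
python3 g.py 598 235 36 207
```

```text
t 7.67 p [598.5 235.3  36. ] th -153.1 tilt [-0.    -0.001 -1.   ] grip 43.3 25.0 F [-2.2 -1.3  2.2]
shift [ 0.6 -0.  -0. ] spin -0.1 rows 51.0
```

Contact is light, so I'll release and rise.

Emit:
{"op": "arm_command", "data": {
  "motion": [
    [70,0,0,0,0],
    [70,0,0,0,0],
    [70,0,0,0,0],
    [70,0,0,0,0],
    [70,0,0,0,0]
  ]
}}

```text
time: 8.08
position: [0.5989, 0.2357, 0.0356]
tool_rot: [-0.731, 3.055, 0.0]
ft_force: [-0.1, -0.0, 0.3]
grip_width: 0.766
grip_force: 0.0
```

Emit:
{"op": "arm_command", "data": {
  "motion": [
    [70,0,0,-15,0],
    [70,0,0,-50,0],
    [70,0,0,-90,0],
    [70,0,0,-120,0],
    [70,0,0,-120,0]
  ]
}}

```text
time: 8.5
position: [0.6022, 0.2382, 0.1645]
tool_rot: [-0.729, 3.043, 0.002]
ft_force: [0.5, 0.5, 0.7]
grip_width: 0.801
grip_force: 0.0
```

```bash
python3 g.py 455 80 155 207 446 -270 155 180  445.3 -418.7 150 180; python3 ov.py w4 200 500 100 350 2 597.6,235,22,65
```

```text
t 8.5 p [602.2 238.2 164.5] th -153.0 tilt [ 0.012  0.004 -1.   ] grip 69.7 0.0 F [0.5 0.5 0.7]
shift [202.9 -74.3   9.5] spin -0.0 rows 51.0
shift [ 166.9 -307.8   -0. ] spin 27.0 rows 9.0
shift [   0.7 -148.7    5. ] spin 0.0 rows 4.0
drift [-0.67889807 -0.68838333 -2.96226409]
[319.17332376 195.77442036]
```

View pics/w4.png

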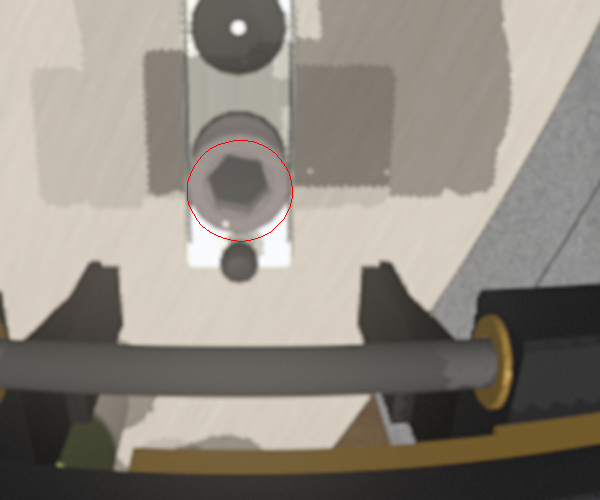

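Socket 44 stands at (239,185), in line with the rail, pad 2 at (238,28) and the knob at (239,262). Next is socket 36.

Emit:
{"op": "arm_command", "data": {
  "motion": [
    [70,38,-14,0,0],
    [70,77,-28,0,0],
    [70,115,-42,0,0],
    [70,154,-56,0,0],
    [70,190,-70,0,0]
  ]
}}

```text
time: 8.97
position: [0.4585, 0.0861, 0.1545]
tool_rot: [0.732, -3.053, -0.0]
ft_force: [1.0, -1.9, 1.4]
grip_width: 0.809
grip_force: 0.0
```

Emit:
{"op": "arm_command", "data": {
  "motion": [
    [70,22,-33,0,6],
    [70,39,-68,0,13],
    [70,55,-102,0,20],
    [70,70,-136,0,27],
    [70,83,-160,0,27]
  ]
}}

```text
time: 9.38
position: [0.4587, -0.0968, 0.1555]
tool_rot: [-0.015, -3.141, 0.002]
ft_force: [0.7, -1.1, -0.4]
grip_width: 0.804
grip_force: 0.0
```

Emit:
{"op": "arm_command", "data": {
  "motion": [
    [70,0,-40,0,0],
    [70,0,-80,0,0],
    [70,0,-120,0,0],
    [70,0,-160,0,0],
    [70,0,-180,0,0]
  ]
}}

```text
time: 9.8
position: [0.4574, -0.2788, 0.1551]
tool_rot: [-0.011, -3.14, 0.003]
ft_force: [-0.9, -0.4, -0.5]
grip_width: 0.806
grip_force: 0.0
```

```bash
python3 g.py 445.3 -418.7 90 180
```

```text
t 9.8 p [ 457.4 -278.8  155.1] th 179.6 tilt [-0.001 -0.002 -1.   ] grip 70.2 0.0 F [-0.9 -0.4 -0.5]
shift [  11.1 -140.    65.1] spin -0.4 rows 4.0
```

Emit:
{"op": "arm_command", "data": {
  "motion": [
    [70,4,-38,0,0],
    [70,7,-76,0,0],
    [70,11,-110,20,0],
    [70,11,-140,50,-0.4],
    [70,11,-140,65,-0.4]
  ]
}}

```text
time: 10.22
position: [0.4438, -0.4199, 0.0872]
tool_rot: [-0.004, -3.138, 0.002]
ft_force: [-1.2, -0.8, -0.2]
grip_width: 0.803
grip_force: 0.0
```

Emit:
{"op": "arm_command", "data": {
  "motion": [
    [70,0,0,0,0],
    [70,0,0,0,0],
    [70,0,0,0,0]
  ]
}}

```text
time: 10.47
position: [0.4493, -0.4119, 0.0917]
tool_rot: [-0.012, 3.14, -0.0]
ft_force: [-0.1, -0.4, 0.7]
grip_width: 0.803
grip_force: 0.0
```

```bash
python3 g.py 445.5 -418.7 21 180
```

```text
t 10.47 p [ 449.3 -411.9   91.7] th -179.5 tilt [ 0.001 -0.    -1.   ] grip 69.8 0.0 F [-0.1 -0.4  0.7]
shift [ 3.8 -6.7 70.7] spin 0.5 rows 51.0
```

Emit:
{"op": "arm_command", "data": {
  "motion": [
    [70,4,-7,25,0.5],
    [70,4,-7,50,0.5],
    [70,4,-7,65,0.5],
    [70,4,-7,70,0.5],
    [70,4,-7,70,0.5]
  ]
}}

```text
time: 10.88
position: [0.4447, -0.419, 0.0209]
tool_rot: [0.002, 3.142, 0.001]
ft_force: [-0.2, 0.5, 0.4]
grip_width: 0.804
grip_force: 0.0
```

Emit:
{"op": "arm_command", "data": {
  "motion": [
    [30,0,0,0,0],
    [30,0,0,0,0],
    [30,0,0,0,0],
    [30,0,0,0,0],
    [30,0,0,0,0]
  ]
}}

```text
time: 11.3
position: [0.4445, -0.4205, 0.0214]
tool_rot: [0.005, 3.141, -0.002]
ft_force: [-0.7, -0.5, 0.5]
grip_width: 0.507
grip_force: 0.0
```

```bash
python3 g.py 445.5 -418.7 21 180
```

```text
t 11.3 p [ 444.5 -420.5   21.4] th 179.8 tilt [ 0.001 -0.001 -1.   ] grip 44.1 0.0 F [-0.7 -0.5  0.5]
shift [-1.   1.8  0.4] spin -0.2 rows 1.0
```

Emit:
{"op": "arm_command", "data": {
  "motion": [
    [30,0,0,0,0],
    [30,0,0,0,0],
    [30,0,0,0,0],
    [30,0,0,0,0],
    [30,0,0,0,0]
  ]
}}

```text
time: 11.72
position: [0.4442, -0.4201, 0.0209]
tool_rot: [0.005, 3.142, 0.0]
ft_force: [-0.4, 0.9, 4.2]
grip_width: 0.405
grip_force: 25.0
```

```bash
python3 g.py 455 80 150 180
```

```text
t 11.72 p [ 444.2 -420.1   20.9] th 179.8 tilt [ 0.  0. -1.] grip 35.3 25.0 F [-0.4  0.9  4.2]
shift [  -9.3  500.1 -129.1] spin -0.2 rows 13.0
```

Emit:
{"op": "arm_command", "data": {
  "motion": [
    [30,0,0,-35,0],
    [30,0,0,-70,0],
    [30,0,0,-105,0],
    [30,-2,25,-129,0],
    [30,-4,65,-129,0]
  ]
}}

```text
time: 12.13
position: [0.4498, -0.3616, 0.1551]
tool_rot: [0.016, 3.134, -0.014]
ft_force: [1.2, 0.3, -1.0]
grip_width: 0.409
grip_force: 25.0
```

Emit:
{"op": "arm_command", "data": {
  "motion": [
    [30,-1,40,0,0],
    [30,-2,80,0,0],
    [30,-3,120,0,0],
    [30,-4,160,0,0],
    [30,-5,200,0,0]
  ]
}}

```text
time: 12.55
position: [0.4532, -0.1535, 0.149]
tool_rot: [-0.005, -3.141, 0.001]
ft_force: [0.2, 0.4, -1.3]
grip_width: 0.407
grip_force: 25.0
```

Emit:
{"op": "arm_command", "data": {
  "motion": [
    [30,0,40,0,0],
    [30,0,80,0,-6],
    [30,0,120,0,-13],
    [30,0,160,0,-20],
    [30,0,200,0,-27]
  ]
}}

```text
time: 12.97
position: [0.4539, 0.0463, 0.1492]
tool_rot: [-0.738, 3.054, -0.002]
ft_force: [1.8, 0.1, -1.0]
grip_width: 0.408
grip_force: 25.0
```

```bash
python3 g.py 540 206 90 207
```

```text
t 12.97 p [453.9  46.3 149.2] th -152.8 tilt [ 0.    -0.001 -1.   ] grip 35.5 25.0 F [ 1.8  0.1 -1. ]
shift [-149.5  102.8   59.2] spin 0.2 rows 51.0
```

Emit:
{"op": "arm_command", "data": {
  "motion": [
    [30,-25,26,0,0],
    [30,-56,50,0,0],
    [30,-90,72,0,0],
    [30,-122,90,10,0],
    [30,-149,103,30,0]
  ]
}}

```text
time: 13.38
position: [0.5435, 0.2076, 0.1209]
tool_rot: [-0.729, 3.05, 0.002]
ft_force: [1.0, -0.8, -0.2]
grip_width: 0.402
grip_force: 25.0
```

Emit:
{"op": "arm_command", "data": {
  "motion": [
    [30,0,0,20,0],
    [30,0,0,30,0],
    [30,0,0,30,0],
    [30,0,0,30,0]
  ]
}}

```text
time: 13.72
position: [0.5404, 0.2026, 0.089]
tool_rot: [0.727, -3.055, 0.002]
ft_force: [0.5, -0.1, -1.7]
grip_width: 0.407
grip_force: 25.0
```

```bash
python3 g.py 540 206 60 207
```

```text
t 13.72 p [540.4 202.6  89. ] th -153.2 tilt [-0.001 -0.001 -1.   ] grip 35.4 25.0 F [ 0.5 -0.1 -1.7]
shift [-1.2  3.2 29. ] spin -0.2 rows 51.0
```

Emit:
{"op": "arm_command", "data": {
  "motion": [
    [30,-1.2,3.2,15,0],
    [30,-1.2,3.2,29,0],
    [30,-1.2,3.2,39,0],
    [30,-1.2,3.2,39,0],
    [30,-1.2,3.2,39,0]
  ]
}}

```text
time: 14.13
position: [0.5399, 0.2067, 0.0497]
tool_rot: [0.728, -3.054, 0.001]
ft_force: [-0.6, -0.9, -1.4]
grip_width: 0.409
grip_force: 25.0
```

```bash
python3 g.py 540 206 36 207
```

```text
t 14.13 p [539.9 206.7  49.7] th -153.2 tilt [-0.002 -0.001 -1.   ] grip 35.5 25.0 F [-0.6 -0.9 -1.4]
shift [ 0.3 -0.7 13.7] spin -0.2 rows 51.0
```

Emit:
{"op": "arm_command", "data": {
  "motion": [
    [30,0,-0.3,8,0],
    [30,0,-0.3,12,0],
    [30,0,-0.3,13.5,0],
    [30,0,-0.3,14,0],
    [30,0,-0.3,14,0]
  ]
}}

```text
time: 14.55
position: [0.5407, 0.2071, 0.0365]
tool_rot: [0.729, -3.056, 0.0]
ft_force: [0.1, -0.4, -1.9]
grip_width: 0.405
grip_force: 25.0
```

Emit:
{"op": "arm_command", "data": {
  "motion": [
    [60,0,0,0,0],
    [60,0,0,0,0],
    [60,0,0,0,0],
    [60,0,0,0,0],
    [60,0,0,0,0]
  ]
}}

```text
time: 14.97
position: [0.5409, 0.2071, 0.0368]
tool_rot: [-0.729, 3.055, -0.0]
ft_force: [0.6, -0.0, 0.2]
grip_width: 0.659
grip_force: 0.0
```

Emit:
{"op": "arm_command", "data": {
  "motion": [
    [60,0,0,-15,0],
    [60,0,0,-50,0],
    [60,0,0,-90,0],
    [60,0,0,-115,0],
    [60,0,0,-115,0]
  ]
}}

```text
time: 15.38
position: [0.544, 0.2093, 0.1589]
tool_rot: [-0.727, 3.045, 0.0]
ft_force: [-0.5, 0.8, 0.8]
grip_width: 0.691
grip_force: 0.0
```

```bash
python3 g.py 452 60 150 207 452 -14 150 180
```

```text
t 15.38 p [544.  209.3 158.9] th -153.1 tilt [ 0.011  0.003 -1.   ] grip 60.1 0.0 F [-0.5  0.8  0.8]
shift [149.6 -91.7   8.9] spin -0.1 rows 51.0
shift [ 33.6 -65.9  -0. ] spin 27.0 rows 4.0
```

Emit:
{"op": "arm_command", "data": {
  "motion": [
    [50,35,-20,0,0],
    [50,70,-40,0,0],
    [50,105,-62,0,0],
    [50,135,-82,0,0],
    [50,146,-90,0,0]
  ]
}}

```text
time: 15.8
position: [0.4484, 0.0562, 0.1513]
tool_rot: [0.721, -3.055, 0.006]
ft_force: [-0.1, -0.3, -0.1]
grip_width: 0.58
grip_force: 0.0
```

Emit:
{"op": "arm_command", "data": {
  "motion": [
    [50,12,-22,0,7],
    [50,23,-44,0,14],
    [50,34,-66,0,21],
    [50,34,-66,20,27],
    [50,34,-66,40,27]
  ]
}}

```text
time: 16.22
position: [0.4516, -0.0153, 0.1126]
tool_rot: [0.017, 3.138, -0.003]
ft_force: [0.0, 1.5, -0.6]
grip_width: 0.573
grip_force: 0.0
```

Emit:
{"op": "arm_command", "data": {
  "motion": [
    [50,0,0,20,0],
    [50,0,0,20,0],
    [50,0,0,20,0]
  ]
}}

```text
time: 16.47
position: [0.4498, -0.013, 0.0915]
tool_rot: [-0.003, -3.14, -0.001]
ft_force: [-0.3, 0.1, 0.3]
grip_width: 0.572
grip_force: 0.0
```

```bash
python3 g.py 451.9 -14.3 20 180; python3 ov.py w5 180 480 100 350 2.4 451.9,-14.3,14,41
```

```text
t 16.47 p [449.8 -13.   91.5] th 179.9 tilt [-0.002  0.001 -1.   ] grip 49.8 0.0 F [-0.3  0.1  0.3]
shift [-2.1 -1.3 71.5] spin -0.1 rows 2.0
drift [0.68344792 0.02692783 0.72307203]
[318.50200242 228.12215732]
```

View pics/w5.png

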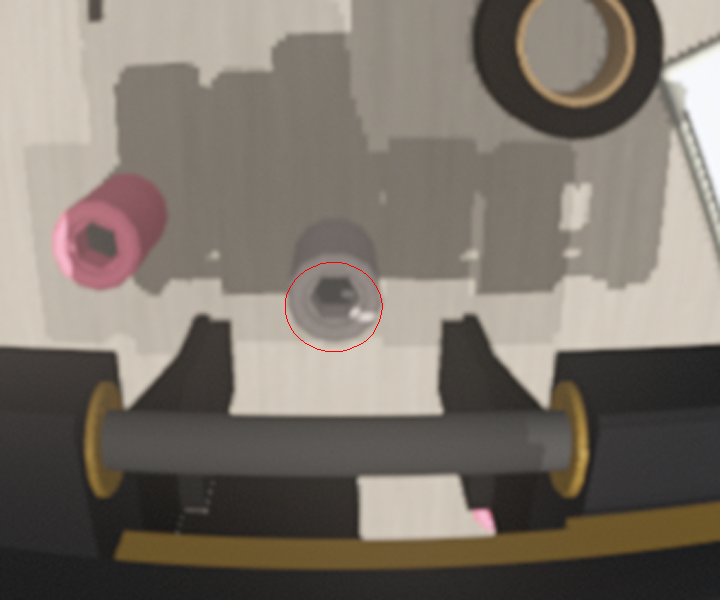

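Steel socket 28 is at (335,300) between the fingers, with the pink one at (105,245) clear of them.

Emit:
{"op": "arm_command", "data": {
  "motion": [
    [50,-2,-1.3,25,0],
    [50,-2,-1.3,50,0],
    [50,-2,-1.3,65,0],
    [50,-2,-1.3,71,0],
    [50,-2,-1.3,71,0]
  ]
}}

```text
time: 16.93
position: [0.4524, -0.0145, 0.0206]
tool_rot: [-0.004, -3.141, -0.0]
ft_force: [-0.7, -0.2, 0.2]
grip_width: 0.576
grip_force: 0.0
```

Emit:
{"op": "arm_command", "data": {
  "motion": [
    [22,0,0,0,0],
    [22,0,0,0,0],
    [22,0,0,0,0],
    [22,0,0,0,0],
    [22,0,0,0,0]
  ]
}}

```text
time: 17.35
position: [0.4532, -0.0146, 0.0214]
tool_rot: [0.005, 3.14, -0.001]
ft_force: [0.5, 1.0, 4.1]
grip_width: 0.313
grip_force: 25.0
```

```bash
python3 g.py 452 -14 150 180 483 177 100 207
```

```text
t 17.35 p [453.2 -14.6  21.4] th 179.8 tilt [ 0.002 -0.    -1.   ] grip 27.3 25.0 F [0.5 1.  4.1]
shift [   1.3    0.6 -128.6] spin -0.2 rows 4.0
shift [-31. 191.  50.] spin -27.0 rows 5.0
```

Emit:
{"op": "arm_command", "data": {
  "motion": [
    [22,0,0,-35,0],
    [22,0,0,-70,0],
    [22,0,0,-105,0],
    [22,0,0,-115,0],
    [22,-3,30,-115,0]
  ]
}}

```text
time: 17.77
position: [0.4578, 0.0095, 0.1385]
tool_rot: [0.019, 3.136, -0.009]
ft_force: [0.9, 0.0, -1.8]
grip_width: 0.314
grip_force: 25.0
```

Emit:
{"op": "arm_command", "data": {
  "motion": [
    [22,-5,35,0,-5],
    [22,-11,74,0,-11],
    [22,-17,112,0,-17],
    [22,-23,146,0,-23],
    [22,-28,163,0,-27]
  ]
}}

```text
time: 18.18
position: [0.4833, 0.1832, 0.1356]
tool_rot: [-0.743, 3.051, 0.004]
ft_force: [-0.4, 0.0, -0.2]
grip_width: 0.315
grip_force: 25.0
```

Emit:
{"op": "arm_command", "data": {
  "motion": [
    [22,0,0,35,0],
    [22,0,0,60,0],
    [22,0,0,60,0],
    [22,0,0,60,0]
  ]
}}

```text
time: 18.52
position: [0.4826, 0.1779, 0.0743]
tool_rot: [0.729, -3.052, -0.001]
ft_force: [0.3, -0.4, -1.3]
grip_width: 0.31
grip_force: 25.0
```

```bash
python3 g.py 484.8 178 37 207
```

```text
t 18.52 p [482.6 177.9  74.3] th -153.1 tilt [-0.004 -0.    -1.   ] grip 27.0 25.0 F [ 0.3 -0.4 -1.3]
shift [-2.1 -0.9 37.3] spin -0.1 rows 51.0
```

Emit:
{"op": "arm_command", "data": {
  "motion": [
    [22,-2,-1,15,0],
    [22,-2,-1,24,0],
    [22,-2,-1,24,0],
    [22,-2,-1,24,0]
  ]
}}

```text
time: 18.85
position: [0.4865, 0.178, 0.0522]
tool_rot: [-0.728, 3.056, -0.0]
ft_force: [0.6, -0.2, -0.6]
grip_width: 0.315
grip_force: 25.0
```

```bash
python3 g.py 484.8 178 36.4 207
```

```text
t 18.85 p [486.5 178.   52.2] th -153.2 tilt [ 0. -0. -1.] grip 27.4 25.0 F [ 0.6 -0.2 -0.6]
shift [ 1.5  0.7 15.8] spin -0.2 rows 51.0
```

Emit:
{"op": "arm_command", "data": {
  "motion": [
    [22,1.2,0.7,8,0],
    [22,1.2,0.7,13,0],
    [22,1.2,0.7,15,0],
    [22,1.2,0.7,16,0],
    [22,1.2,0.7,16,0]
  ]
}}

```text
time: 19.27
position: [0.4846, 0.178, 0.0364]
tool_rot: [0.728, -3.054, 0.003]
ft_force: [-4.1, -1.7, 9.0]
grip_width: 0.316
grip_force: 25.0
```

```bash
python3 g.py 484.8 178 36.4 207
```

```text
t 19.27 p [484.6 178.   36.4] th -153.2 tilt [-0.001 -0.002 -1.   ] grip 27.5 25.0 F [-4.1 -1.7  9. ]
shift [-0.2 -0.1 -0. ] spin -0.2 rows 51.0
```

Emit:
{"op": "arm_command", "data": {
  "motion": [
    [50,0,0,0,0],
    [50,0,0,0,0],
    [50,0,0,0,0],
    [50,0,0,0,0],
    [50,0,0,0,0]
  ]
}}

```text
time: 19.68
position: [0.4849, 0.1783, 0.0354]
tool_rot: [0.729, -3.056, 0.0]
ft_force: [-0.1, -0.4, 0.1]
grip_width: 0.545
grip_force: 0.0
```

Emit:
{"op": "arm_command", "data": {
  "motion": [
    [50,0,0,-15,0],
    [50,0,0,-50,0],
    [50,0,0,-90,0],
    [50,0,0,-115,0],
    [50,0,0,-115,0]
  ]
}}

```text
time: 20.1
position: [0.4882, 0.18, 0.1559]
tool_rot: [-0.727, 3.047, -0.001]
ft_force: [0.9, 0.6, -1.3]
grip_width: 0.57
grip_force: 0.0
```

```bash
python3 g.py 452 60 150 190 447.8 -164.4 150 180
```

```text
t 20.1 p [488.2 180.  155.9] th -153.2 tilt [ 0.009  0.001 -1.   ] grip 49.6 0.0 F [ 0.9  0.6 -1.3]
shift [ 86.5 -90.8   5.9] spin 16.8 rows 48.0
shift [  43.1 -220.3   -0. ] spin 10.0 rows 6.0
```

Emit:
{"op": "arm_command", "data": {
  "motion": [
    [50,24,-26,0,5],
    [50,46,-50,0,12],
    [50,66,-72,0,19],
    [50,83,-90,0,26.8],
    [50,83,-90,0,26.8]
  ]
}}

```text
time: 20.52
position: [0.4498, 0.0547, 0.1495]
tool_rot: [-0.018, -3.139, 0.007]
ft_force: [0.6, -0.9, 0.1]
grip_width: 0.574
grip_force: 0.0
```

Emit:
{"op": "arm_command", "data": {
  "motion": [
    [40,1,-40,0,0],
    [40,2,-80,0,0],
    [40,3,-120,0,0],
    [40,4,-160,0,0],
    [40,4,-195,0,0]
  ]
}}

```text
time: 20.93
position: [0.447, -0.1368, 0.1501]
tool_rot: [0.001, -3.141, 0.002]
ft_force: [1.1, -0.4, -0.5]
grip_width: 0.462
grip_force: 0.0
```

Emit:
{"op": "arm_command", "data": {
  "motion": [
    [40,0,-29,20,0],
    [40,0,-29,50,0],
    [40,0,-29,60,0],
    [40,0,-29,60,0],
    [40,0,-29,60,0]
  ]
}}

```text
time: 21.35
position: [0.4476, -0.1616, 0.0903]
tool_rot: [0.006, -3.14, -0.002]
ft_force: [-0.1, 0.9, 0.8]
grip_width: 0.463
grip_force: 0.0
```

```bash
python3 g.py 447.8 -164.4 20.5 180
```

```text
t 21.35 p [ 447.6 -161.6   90.3] th -179.8 tilt [-0.001  0.002 -1.   ] grip 40.3 0.0 F [-0.1  0.9  0.8]
shift [-0.2 -2.8 69.8] spin 0.2 rows 51.0
```

Emit:
{"op": "arm_command", "data": {
  "motion": [
    [40,0,-2.8,25,0],
    [40,0,-2.8,50,0],
    [40,0,-2.8,65,0],
    [40,0,-2.8,70,0],
    [40,0,-2.8,70,0]
  ]
}}

```text
time: 21.77
position: [0.4479, -0.1652, 0.0208]
tool_rot: [0.004, -3.141, -0.001]
ft_force: [-0.0, 0.3, 0.6]
grip_width: 0.461
grip_force: 0.0
```

Emit:
{"op": "arm_command", "data": {
  "motion": [
    [14,0,0,0,0],
    [14,0,0,0,0],
    [14,0,0,0,0],
    [14,0,0,0,0],
    [14,0,0,0,0]
  ],
  "newtons": 20
}}

```text
time: 22.18
position: [0.4483, -0.1665, 0.0215]
tool_rot: [-0.001, 3.14, -0.002]
ft_force: [0.4, -0.4, 4.4]
grip_width: 0.224
grip_force: 20.0
```

```bash
python3 g.py 447 -164 150 180 427 148 130 207
```

```text
t 22.18 p [ 448.3 -166.5   21.5] th -180.0 tilt [ 0.001 -0.001 -1.   ] grip 19.5 20.0 F [ 0.4 -0.4  4.4]
shift [   1.3    2.5 -128.5] spin 0.0 rows 51.0
shift [ 20. 312.  20.] spin -27.0 rows 8.0
```

Emit:
{"op": "arm_command", "data": {
  "motion": [
    [14,0,0,-35,0],
    [14,0,0,-70,0],
    [14,0,0,-105,0],
    [14,0,20,-115,0],
    [14,0,58,-115,0]
  ]
}}

```text
time: 22.6
position: [0.45, -0.1126, 0.1393]
tool_rot: [0.011, 3.135, -0.007]
ft_force: [0.9, 0.1, -0.0]
grip_width: 0.225
grip_force: 20.0
```

Emit:
{"op": "arm_command", "data": {
  "motion": [
    [14,2,40,0,0],
    [14,4,80,0,-6],
    [14,6,120,0,-13],
    [14,8,160,0,-20],
    [14,10,195,0,-27]
  ]
}}

```text
time: 23.02
position: [0.4369, 0.0891, 0.1359]
tool_rot: [-0.745, 3.051, -0.002]
ft_force: [0.3, -0.3, -0.4]
grip_width: 0.226
grip_force: 20.0
```

```bash
python3 g.py 427.2 148.1 90 207
```

```text
t 23.02 p [436.9  89.1 135.9] th -152.6 tilt [ 0.001 -0.001 -1.   ] grip 19.6 20.0 F [ 0.3 -0.3 -0.4]
shift [-18.6  56.8  45.9] spin 0.4 rows 51.0
```

Emit:
{"op": "arm_command", "data": {
  "motion": [
    [14,-8,25,0,0],
    [14,-18,57,20,0.4],
    [14,-18,57,46,0.4],
    [14,-18,57,60,0.4],
    [14,-18,57,60,0.4]
  ]
}}

```text
time: 23.43
position: [0.4248, 0.1456, 0.073]
tool_rot: [0.725, -3.051, -0.002]
ft_force: [-1.0, -0.4, -0.6]
grip_width: 0.222
grip_force: 20.0
```

Emit:
{"op": "arm_command", "data": {
  "motion": [
    [14,0,0,10,0],
    [14,0,0,18,0],
    [14,0,0,18,0]
  ]
}}

```text
time: 23.68
position: [0.4272, 0.1449, 0.0567]
tool_rot: [0.722, -3.056, 0.0]
ft_force: [-0.9, -0.0, -0.9]
grip_width: 0.225
grip_force: 20.0
```

```bash
python3 g.py 427.2 148.1 36.5 207
```

```text
t 23.68 p [427.2 144.9  56.7] th -153.4 tilt [-0.001 -0.    -1.   ] grip 19.6 20.0 F [-0.9 -0.  -0.9]
shift [-1.4  2.9 20.2] spin -0.4 rows 51.0
```

Emit:
{"op": "arm_command", "data": {
  "motion": [
    [14,-1.4,2.9,8,0],
    [14,-1.4,2.9,10,0],
    [14,-1.4,2.9,10,0],
    [14,-1.4,2.9,10,0]
  ]
}}

```text
time: 24.02
position: [0.4278, 0.1487, 0.0479]
tool_rot: [-0.723, 3.057, -0.0]
ft_force: [0.2, -0.5, 0.8]
grip_width: 0.221
grip_force: 20.0
```

```bash
python3 g.py 427.2 148.1 36.5 207
```

```text
t 24.02 p [427.8 148.7  47.9] th -153.4 tilt [ 0. -0. -1.] grip 19.2 20.0 F [ 0.2 -0.5  0.8]
shift [ 0.8 -0.3 11.4] spin -0.4 rows 51.0
```

Emit:
{"op": "arm_command", "data": {
  "motion": [
    [14,0.8,0,6,0],
    [14,0.8,0,10,0],
    [14,0.8,0,11,0],
    [14,0.8,0,11,0],
    [14,0.8,0,11,0]
  ]
}}

```text
time: 24.43
position: [0.4268, 0.1481, 0.0365]
tool_rot: [0.723, -3.057, 0.001]
ft_force: [-0.1, -1.5, 3.1]
grip_width: 0.225
grip_force: 20.0
```

```bash
python3 g.py 427.2 148.1 36.5 207
```

```text
t 24.43 p [426.8 148.1  36.5] th -153.4 tilt [-0.    -0.001 -1.   ] grip 19.6 20.0 F [-0.1 -1.5  3.1]
shift [-0.4 -0.2  0. ] spin -0.4 rows 51.0
```

Emit:
{"op": "arm_command", "data": {
  "motion": [
    [45,0,0,0,0],
    [45,0,0,0,0],
    [45,0,0,0,0],
    [45,0,0,0,0],
    [45,0,0,0,0]
  ]
}}

```text
time: 24.85
position: [0.4268, 0.1486, 0.0365]
tool_rot: [-0.724, 3.057, 0.0]
ft_force: [0.3, 0.9, -1.0]
grip_width: 0.485
grip_force: 0.0
```

Emit:
{"op": "arm_command", "data": {
  "motion": [
    [45,0,0,-15,0],
    [45,0,0,-50,0],
    [45,0,0,-90,0],
    [45,0,0,-125,0],
    [45,0,0,-125,0]
  ]
}}

```text
time: 25.27
position: [0.4309, 0.1502, 0.1678]
tool_rot: [-0.721, 3.046, -0.005]
ft_force: [1.5, 0.4, 0.5]
grip_width: 0.514
grip_force: 0.0
```

Emit:
{"op": "arm_command", "data": {
  "motion": [
    [45,0,-40,0,0],
    [45,0,-80,0,0],
    [45,0,-120,0,0],
    [45,0,-150,0,0],
    [45,0,-150,0,0]
  ]
}}

```text
time: 25.68
position: [0.494, 0.0083, 0.1604]
tool_rot: [0.709, -3.056, -0.001]
ft_force: [-1.6, -1.4, -0.1]
grip_width: 0.514
grip_force: 0.5
```

```bash
python3 g.py; python3 - <<'E'
from h import *
im,d,P=cloud("top")
p=camera_params("top");K=p["intrinsics"];T=p["extrinsics"]
def proj(X):
    c=T[:3,:3].T@(np.array(X)-T[:3,3]);return (K@c)[:2]/c[2]
a,b,f=185,145,5
A=cv2.resize(im[145:265,185:300],None,fx=f,fy=f,interpolation=cv2.INTER_CUBIC)
for x,y,r,h in((.5976,.235,.022,.065),(.5408,.2064,.018,.06),(.4837,.1774,.014,.056),(.4267,.1478,.010,.052)):
    pts=np.array([proj([x+r*np.cos(t),y+r*np.sin(t),h]) for t in np.linspace(0,6.28,40)])
    cv2.polylines(A,[np.int32((pts-[a,b]+.5)*f)],True,(255,0,0),1)
    m=(np.hypot(P[...,0]-x,P[...,1]-y)<.032)&(P[...,2]>h-.012)&(P[...,2]<h+.02);q=P[m]
    print(m.sum(),((q.min(0)+q.max(0))/2-[x,y,h]).round(4)*1000,(q.mean(0)-[x,y,h]).round(4)*1000)
cv2.imwrite("pics/fin.png",A[...,::-1])
E
```

```text
t 25.68 p [494.    8.3 160.4] th -153.9 tilt [-0.004 -0.    -1.   ] grip 44.7 0.5 F [-1.6 -1.4 -0.1]
160 [ 0.  -2.5 -1.9] [ 0.1 -1.5 -2.1]
103 [ 1.4 -1.4 -0.9] [ 1.8 -0.5 -0.8]
71 [-0.  -1.6 -2.6] [-0.5 -2.4 -1.7]
37 [ 0.3 -2.2 -2. ] [-0.7 -1.9 -1.5]
```

View pics/fin.png

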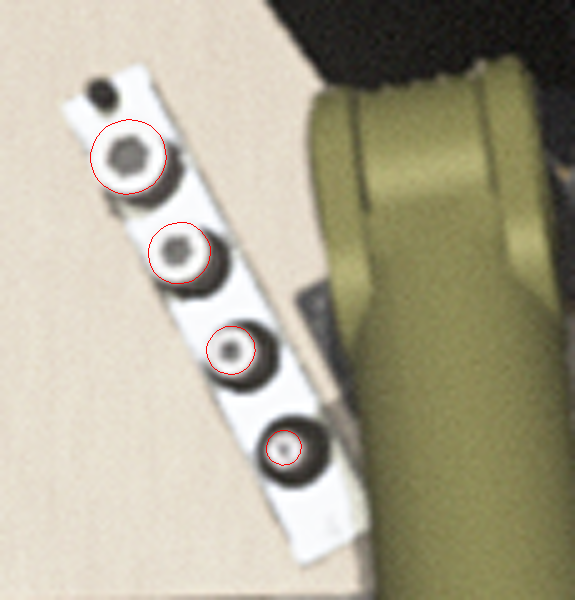

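The four mouths at (127,156), (177,250), (231,350) and (283,448) lie within about 1–2 mm of the predicted pad centres. The sizes fall away from the knob at (102,95), and the tape hasn't been touched. I'll let the arm settle and hand in.

Emit:
{"op": "arm_command", "data": {
  "motion": [
    [45,0,0,-20,0],
    [45,0,0,-20,0],
    [45,0,0,-20,0],
    [45,0,0,-20,0]
  ]
}}

```text
time: 26.07
position: [0.4939, 0.0153, 0.1813]
tool_rot: [-0.726, 3.056, -0.001]
ft_force: [0.1, -0.1, 0.1]
grip_width: 0.518
grip_force: 0.0
```

```bash
python3 g.py; python3 -c "
from bench import *;print(close_job())"
```

```text
t 26.07 p [493.9  15.3 181.3] th -153.3 tilt [ 0.001 -0.001 -1.   ] grip 45.0 0.0 F [ 0.1 -0.1  0.1]
the job is handed in; nothing more can be done
None
```

The job is handed in at 26 s: sockets 44, 36, 28 and 20 stand mouth up on the pads in order from the knob, each within about 1–2 mm of its pad's centre in the last top picture, and the tape was not touched.

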